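Send a sample jar to the reader on a transfer rail

TASK

Take the blue-lidded sample jar from the group left of the balance (not the one by the back wall) and set it upright in the white ring of the rail carrier while the carrier is still in its loading bay, and let go. Then push the carrier along the rail to the next station, the one beside the grey reader, so that it clicks into that station's detent and not the one beyond; with it resting there, press the green button on the reader fully down and let it come up again. Leave the other jars and the calculator where they are.

Things in the scene. Friction and masses are not known exactly. Their poses are not given: they have to be found in the camera images.
- jar_blue: White sample jar with a ribbed blue screw lid (fixed on), round, 64 mm in diameter and 85 mm tall (lid 63 mm in diameter, from 66 mm up), about 0.16 kg. Origin: centre of its underside, z up. It starts standing on the bench left of the balance among two other jars; which of the three spots it has varies. (A similar jar against the back wall is not meant.)
- jar_white: Bystander: sample jar with a white lid, 54 mm in diameter, 70 mm tall. Origin: centre of its underside. To be left alone.
- jar_black: Bystander: sample jar with a black lid, 68 mm in diameter, 78 mm tall. Origin: centre of its underside. To be left alone.
- pocket_calc: Bystander: grey and black pocket calculator 112 x 68 x 15 mm, lying flat on the right. Origin: centre of its underside. To be left alone.
- rail: Transfer rail fixed to the bench: aluminium base 96 (x) x 400 (y) x 10 mm with a steel slide rail. Origin: centre of its underside, on the bench; z up, +y along the rail to the loading bay (left end). Grey reader block 66 x 72 x 62 mm on the side away from the robot, centre at x +109, y -10 mm. Marks on the robot-side edge: green = reader station, white = station 90 mm beyond.
- carrier (a joint): Travel of the carrier in m, growing from the loading bay towards the rail's -y. Starts at 0 to 0.03, sliding freely there. Detents: 0.120 (reader station) and 0.210 (beyond, not wanted); end stop 0.225. Friction 1 N plus 14 N s/m; entering or leaving a detent takes about 6 to 10 N. A detent draws the carrier to its centre from within about 5 mm and holds it.
- nest (a point): Point on the blue carrier: centre of the jar seat on the plate's top face, 36 mm above the bench; moves with the carrier, axes as the rail's. Plate 100 mm (x) by 138 mm (y, -51 to +87 mm from here). Round it a white ring 12 mm high, bore 72 mm at the foot, 78 mm at the top, 86 mm outside; the jar stands on the plate inside it.
- push_tab (a point): Point on the carrier's upright yellow push tab: middle of its outer (+y, trailing) face, 81 mm above the bench, 82 mm in +y of the nest point. Tab 60 mm wide (x), 10 mm thick (y), from the plate up to 96 mm above the bench. Pushing this face towards the rail's -y moves the carrier along.
- check_station (a point): Fixed point on the rail: where nest lies when the carrier rests exactly in the detent of the reader station. Axes as the rail's.
- read_button (a joint): Stroke of the green push button in m: 0 up, 0.006 fully down; sprung, about 5 N when fully down, comes up by itself.
- read_button_top (a point): Centre of the top face of the green push button (30 mm in diameter) on top of the reader, pressed straight down.
Not all that is in view belongs to the job. Leave any orange or yellow look-alike of the jar_blue alone.

How it is judged (in metres and radians):
On the way, in this order (a step that is already met when the one before it is completed fails the run):
1. the blue-lidded jar stands upright on the carrier inside the ring, released, with the carrier still in the loading bay (travel under 60 mm) (horizontal distance between jar_blue and nest below 0.009 m and z of jar_blue in the frame of nest between -0.004 and 0.004 m and angle between jar_blue's own z axis and vertical below 0.1 rad and contact force between the fingers and jar_blue below 0.1 N and value of joint carrier below 0.06 m), for 0.2 s.
2. the carrier rests in the detent of the reader station (within 3 mm) with the jar upright in it (value of joint carrier between 0.117 and 0.123 m and horizontal distance between jar_blue and nest below 0.009 m and angle between jar_blue's own z axis and vertical below 0.1 rad), for 0.3 s.
3. the green button is pressed fully down (5 mm or more) with the carrier in the detent (value of joint read_button above 0.005 m and value of joint carrier between 0.117 and 0.123 m), for 0.05 s.
At the end, for the whole second after the job is handed in: The carrier rests in the detent of the reader station (travel 0.120 m, within 3 mm), the blue-lidded jar stands upright at rest inside its ring on the plate (within 9 mm of the seat's centre, tilt under 0.1 rad), and the green button has come up again (stroke under 1.5 mm) (all of step 2 and horizontal distance between nest and check_station below 0.0035 m and z of jar_blue in the frame of nest between -0.004 and 0.004 m and linear speed of jar_blue below 0.02 m/s and value of joint read_button below 0.0015 m); the robot touches nothing.
It fails at once if another jar or the calculator is moved by more than 30 mm or tipped (distance of any of jar_white, jar_black, pocket_calc from where it was at the start of the episode above 0.03 m or angle between any of jar_white, jar_black's own z axis and vertical above 0.4 rad).
It also fails if it takes over 59 s, if anything falls off the work surface, if the arm or the gripper's body presses on something with over 40 N, if the wrist force passes 120 N, or if a joint passes its speed limit or range.

ROBOT

A 6-joint arm with a two-finger parallel gripper is mounted at the origin on a cart in front of the work surface, level with it; the furniture and walls round the work are solid. World frame = base frame: x ahead of the robot, y to its left, z up, the work surface at z = 0. Lengths are in m, angles in degrees, forces in N, time in s.
With the tool pointing down it reaches from about 0.4 to 0.825 m from the base axis. Payload 7 kg.
Tool frame: the origin (TCP) lies between the finger pads; the fingertips stand 22 mm ahead of it and the grasp point (between the pads) lies 3 mm ahead of it; z points along the fingers, y is the line along which they close (so a half turn about z gives the same grasp; the last joint's range is limited). The gripper opens to 88 mm and grips with 3 to 60 N. Pads are 19 mm wide; open, the fingers measure 130 mm over their backs; the gripper's body (78 mm by 193 mm) begins 47 mm behind the grasp point.
Start: joints at [-57.462, 20.546, 0.682, 0, -70.136, -16.507], TCP at [0.186, -0.649, 0.249] pointing down, gripper open.
Joint ranges: [-176.03, 176.03], [-82.01, 121.73], [-58.28, 71.71], [-173.87, 95.51], [-174.79, -0.11], [-173.66, 173.66]. Speed limits (degrees/s): [136.94, 136.94, 172.46, 180, 180, 180].

INTERFACE

Orientations are given as [roll, pitch, yaw] about the fixed x, y, z axes, in that order (R = Rz(yaw) Ry(pitch) Rx(roll)).
In Python, from plant import ctrl gives the robot as it stands.
- The arm moves only by the tool apply_moves, never from a script. Its argument "targets" is a list of rows, each an object with "travel": the shift along the tool's x, y, z in mm, a list of three; "roll": the turn about the tool's z in degrees; "jaw": the finger opening in mm, from 0 to 87.6. In form: [{"travel": [tx, ty, tz], "roll": roll, "jaw": jaw}, ...]. A call has 1 to 10 rows; each row shifts and turns the commanded pose from where the row before left it, along the tool's axes as they then stand; what a row does not reach is not made up. A row lasts 1/10 s, in which the tool goes at most 50 mm and 8.59 degrees, less where a joint would pass 70% of its speed; a pose out of reach is approached as far as the arm can. A call with a gripper value outside its range is refused whole. The fingers move at their own pace and stop on an object; the grip force is fixed at half the most. Time passes only in rows, so rows that do not move let the fingers close. It gives the time, the measured TCP pose, the force, the opening and the grip force at its end, in the units of the state.
- ctrl.get_obs(): the state, without advancing time (a new reading comes with each control period).
- ctrl.snapshot(name): name is "side" or "top" or "wrist"; returns the picture (384x512x3 uint8, red, green, blue); there is no depth.
- ctrl.calibration(name): a dict with "K" (3x3 intrinsics, pixels), "extrinsics" (4x4, takes a point from camera to world coordinates); the wrist camera has in their place "hand_eye" (4x4, takes a point from camera to tool coordinates, whose origin is the TCP and whose axes are the flange's). Camera axes: x right, y down, z forward; pixel columns grow to the right and rows downward; lengths in m; the calibration is good to about 2 mm. A picture is of the moment at which its call begins: read the wrist's pose just before it. calibration takes no time and is no camera call.
- ctrl.close_job(): hands the job in; it is judged then, once.
The state is a dict: "clock": time; "joint_pos": joint angles; "qvel": joint speeds; "tau": joint torques, N m; "tool_pos": TCP position; "orientation": TCP orientation; "force": force on the tool from outside, world axes, zero at the start; "moment": the same for the moment, N m; "opening": finger opening in m; "gripper_force": force on a finger pad.
Only numpy, scipy, OpenCV 4.12 (cv2) and the standard library are available. Lean on these libraries where they do the work, as an engineer would, in place of code of your own. Each camera call takes 0.05 s, during which the arm holds its last target. There are 200 camera calls.

## Working session

There is one attempt and no reset: what is moved stays moved. The work goes in short steps, Python scripts to look and compute and a tool call to move; the robot and the scene stay as the last step left them, time stands still between calls to the robot, and variables do not carry over. Pictures are saved under pics/ and viewed, at most 10 in all, crops included, and the job is handed in when it is done.

Besides the shell and the picture viewer there is one more tool, called after ">>>" as name(argument=value, ...) on one line, values as JSON. apply_moves: Moves the arm, as the interface text tells. Its arguments: {"type":"object","properties":{"targets":{"type":"array","items":{"type":"object","properties":{"travel":{"type":"array","items":{"type":"number"}},"roll":{"type":"number"},"jaw":{"type":"number"}}}}},"required":["targets"]}

```bash
mkdir -p pics; cat > h.py <<'E'
import numpy as np, cv2
from plant import ctrl
from scipy.spatial.transform import Rotation as R
def shot(n,f):
    im=ctrl.snapshot(n); cv2.imwrite('pics/'+f,im[:,:,::-1]); return im
def cam(n):
    c=ctrl.calibration(n); K=np.array(c['K'])
    if 'extrinsics' in c: return K,np.array(c['extrinsics'])
    o=ctrl.get_obs(); T=np.eye(4); T[:3,:3]=R.from_euler('xyz',o['orientation'],degrees=True).as_matrix(); T[:3,3]=o['tool_pos']
    return K,T@np.array(c['hand_eye'])
def ray(n,u,v,z):
    K,T=cam(n); d=T[:3,:3]@np.linalg.solve(K,[u,v,1]); return T[:3,3]+d*(z-T[2,3])/d[2]
def proj(n,p):
    K,T=cam(n); q=K@(np.linalg.inv(T)@np.r_[p,1])[:3]; return q[:2]/q[2]
E
python3 - <<'E'
from h import *
print(ctrl.get_obs())
a=shot('top','top0.png');b=shot('side','side0.png')
for n in('top','side','wrist'): print(n,ctrl.calibration(n))
E
```

```text
{'clock': 0.0, 'joint_pos': array([-5.74626520e+01,  2.05929568e+01,  6.33415990e-01, -2.03207671e-02,
       -7.01353872e+01, -1.65070554e+01]), 'qvel': array([ 0.052655  ,  0.03195406, -0.02929923, -0.01968119, -0.00429102,
       -0.05152695]), 'tau': array([-6.23352043e-04, -5.82719493e+01,  2.93066007e+01,  6.99758694e+00,
        6.94809831e-03, -1.70301364e-04]), 'tool_pos': array([ 0.18625293, -0.64832309,  0.24760213]), 'orientation': array([ 1.79903556e+02, -8.65958074e-03, -1.63976621e+02]), 'force': array([0.0866973 , 0.50780756, 0.27407729]), 'moment': array([-0.01228923, -0.04910168, -0.01723264]), 'gripper_force': 0.0, 'opening': 0.08766235041439029}
top {'K': array([[483.92713353,   0.        , 257.86543255],
       [  0.        , 483.92713353, 180.9446198 ],
       [  0.        ,   0.        ,   1.        ]]), 'extrinsics': array([[-0.02792251, -0.98864829,  0.14763095,  0.28238571],
       [-0.99957023,  0.02629629, -0.01295616, -0.0062937 ],
       [ 0.00892694, -0.14792927, -0.98895765,  1.80572534],
       [ 0.        ,  0.        ,  0.        ,  1.        ]])}
s
[... 245 characters left out ...]
  [-0.56156873,  0.29475648, -0.77314887,  0.97069574],
       [-0.01619448, -0.93813418, -0.34589304,  0.51747871],
       [ 0.        ,  0.        ,  0.        ,  1.        ]])}
wrist {'K': array([[298.85067294,   0.        , 254.17910703],
       [  0.        , 298.85067294, 191.015243  ],
       [  0.        ,   0.        ,   1.        ]]), 'hand_eye': array([[-3.63068311e-04, -9.58102204e-01, -2.86426315e-01,
         7.73628018e-02],
       [ 9.99999390e-01, -6.46733441e-04,  8.95757941e-04,
         1.38068659e-04],
       [-1.04346913e-03, -2.86425815e-01,  9.58101854e-01,
        -1.36822664e-01],
       [ 0.00000000e+00,  0.00000000e+00,  0.00000000e+00,
         1.00000000e+00]])}
```

View pics/top0.png

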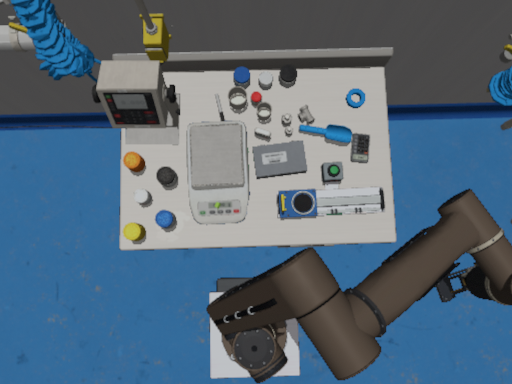

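View pics/side0.png

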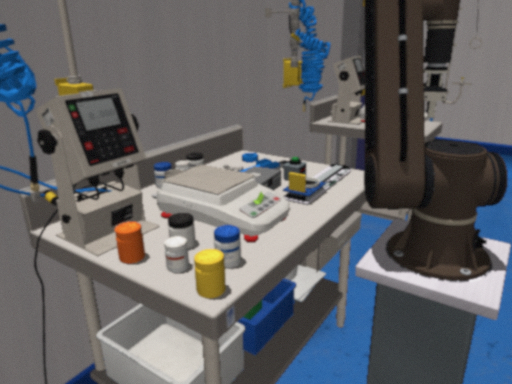

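The top view shows the left group at blue (165,219), black (166,176) and white (141,197). Look-alikes are orange (133,161), yellow (133,232) and a blue jar by the back wall (242,75). I choose (165,219). The carrier's ring is at about (303,203), the tab at (283,203) and the button at (334,171). I'll check these in one close crop.

```bash
python3 - <<'E'
from h import *
a=cv2.imread('pics/top0.png')
c1=cv2.resize(a[150:250,115:195],None,fx=5,fy=5,interpolation=cv2.INTER_CUBIC)
c2=cv2.resize(a[150:230,270:390],None,fx=5,fy=5,interpolation=cv2.INTER_CUBIC)
o=np.zeros((510,800,3),np.uint8); o[:500,:200]=c1[:,100:300]; o[:400,200:]=c2
cv2.imwrite('pics/crop.png',o)
for s,u,v,z in[('lid',165,219,.085),('ring',303,203,.048),('tab',283,203,.096),('btn',334,171,.07),('railend',382,199,.01),('black',166,176,.078),('white',141,197,.07),('yellow',133,232,.085)]: print(s,ray('top',u,v,z).round(3))
E
```

```text
lid [0.412 0.304 0.085]
ring [ 0.459 -0.192  0.048]
tab [ 0.456 -0.116  0.096]
btn [ 0.571 -0.307  0.07 ]
railend [ 0.47  -0.492  0.01 ]
black [0.567 0.302 0.078]
white [0.494 0.393 0.07 ]
yellow [0.369 0.417 0.085]
```

View pics/crop.png

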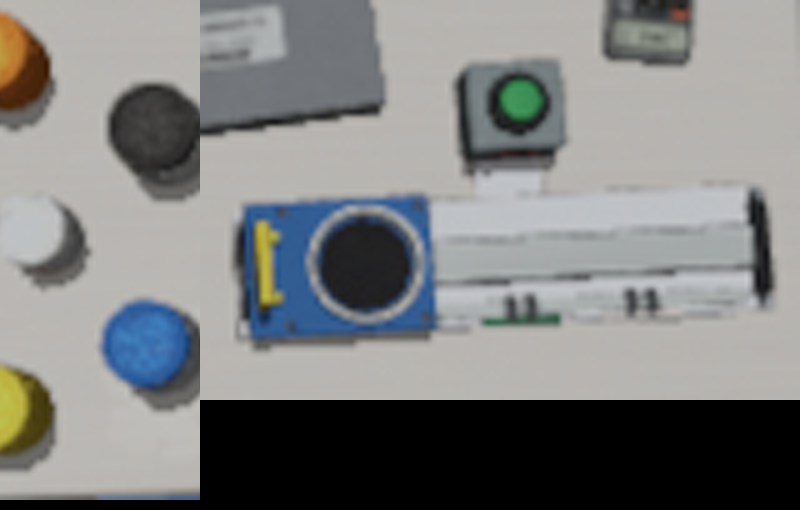

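>>> apply_moves(targets=[{"travel": [0,0,0],"roll": -8.2,"jaw": 87},{"travel": [0,0,0],"roll": -8.2,"jaw": 87},{"travel": [0,0,0],"roll": -8.2,"jaw": 87},{"travel": [0,0,0],"roll": -8.2,"jaw": 87},{"travel": [0,0,0],"roll": -8.2,"jaw": 87},{"travel": [0,0,0],"roll": -8.2,"jaw": 87},{"travel": [0,0,0],"roll": -8.2,"jaw": 87},{"travel": [0,0,0],"roll": -8.2,"jaw": 87},{"travel": [0,0,0],"roll": -8.4,"jaw": 87},{"travel": [0,0,0],"roll": 0,"jaw": 87}])

```text
clock: 1.1
tool_pos: [0.1863, -0.6485, 0.248]
orientation: [180.0, 0.0, -89.8]
force: [0.1, 0.6, -0.1]
opening: 0.0872
gripper_force: 0.0
```

>>> apply_moves(targets=[{"travel": [-40,-27,0],"roll": 0,"jaw": 87},{"travel": [-40,-27,0],"roll": 0,"jaw": 87},{"travel": [-40,-27,0],"roll": 0,"jaw": 87},{"travel": [-40,-27,0],"roll": 0,"jaw": 87},{"travel": [-40,-27,0],"roll": 0,"jaw": 87},{"travel": [-40,-27,0],"roll": 0,"jaw": 87},{"travel": [-40,-27,0],"roll": 0,"jaw": 87},{"travel": [-40,-27,0],"roll": 0,"jaw": 87},{"travel": [-40,-27,0],"roll": 0,"jaw": 87},{"travel": [-40,-27,0],"roll": 0,"jaw": 87}])

```text
clock: 2.1
tool_pos: [0.4568, -0.2467, 0.2487]
orientation: [-180.0, 0.0, -90.3]
force: [1.6, -0.8, 0.0]
opening: 0.0869
gripper_force: 0.0
```

>>> apply_moves(targets=[{"travel": [-30,0,0],"roll": 0,"jaw": 87},{"travel": [-30,0,0],"roll": 0,"jaw": 87},{"travel": [0,0,0],"roll": 0,"jaw": 87},{"travel": [0,0,0],"roll": 0,"jaw": 87}])

```text
clock: 2.5
tool_pos: [0.4562, -0.188, 0.2487]
orientation: [-180.0, -0.0, -90.1]
force: [0.0, -0.5, -0.3]
opening: 0.0868
gripper_force: 0.0
```

```bash
python3 - <<'E'
from h import *
o=ctrl.get_obs(); print(o['tool_pos'],o['joint_pos'].round(1))
im=shot('wrist','w1.png')
for p in [(.459,-.192,.048),(.571,-.307,.07),(.456,-.116,.096)]: print(proj('wrist',p))
cv2.imwrite('pics/w1b.png',cv2.resize(im[:,:,::-1],(800,600),interpolation=cv2.INTER_CUBIC))
E
```

```text
[ 0.45621876 -0.18800298  0.24868297] [  0.5   3.2 -21.6   0.  -65.1  -0.5]
[251.77090951 168.34985449]
[135.86306988  57.48129819]
[254.53224563 247.40835686]
```

View pics/w1b.png

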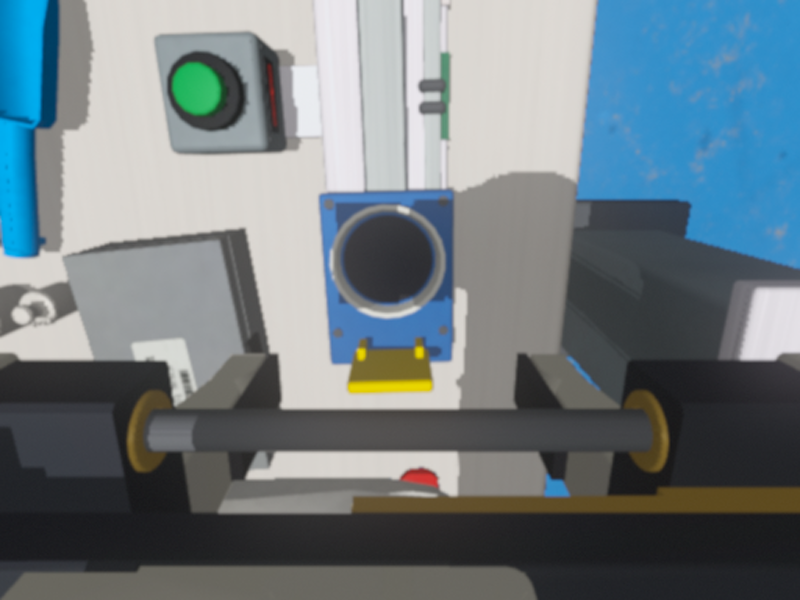

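Wrist view at 800 px: ring centre (388,260), tab's outer top edge (390,388), button top (200,87). Green station mark at (446,97).

```bash
python3 - <<'E'
from h import *
s=1.5625
for n,u,v,z in[('ring',388,260,.048),('tabL',349,390,.096),('tabR',432,388,.096),('btn',198,88,.075),('btn',198,88,.085),('green',446,97,.01),('railL',328,140,.01),('plateFrontL',320,196,.036),('plateR',453,192,.036)]: print(n,z,ray('wrist',u/s,v/s,z).round(4))
for z in(.07,.075,.08,.085): print('topcam btn',z,ray('top',334.6,170.2,z).round(4))
print(ray('top',164.4,218.6,.085),ray('top',303.2,202.8,.048))
E
```

```text
ring 0.048 [ 0.463  -0.1943  0.048 ]
tabL 0.096 [ 0.4895 -0.1135  0.096 ]
tabR 0.096 [ 0.4324 -0.1149  0.096 ]
btn 0.075 [ 0.5778 -0.3074  0.075 ]
btn 0.085 [ 0.5739 -0.3061  0.085 ]
green 0.01 [ 0.4197 -0.3096  0.01  ]
railL 0.01 [ 0.5087 -0.2795  0.01  ]
plateFrontL 0.036 [ 0.5127 -0.2396  0.036 ]
plateR 0.036 [ 0.4153 -0.2423  0.036 ]
topcam btn 0.07 [ 0.5736 -0.3097  0.07  ]
topcam btn 0.075 [ 0.5728 -0.3088  0.075 ]
topcam btn 0.08 [ 0.572  -0.3079  0.08  ]
topcam btn 0.085 [ 0.5711 -0.3071  0.085 ]
[0.41303804 0.30644469 0.085     ] [ 0.45972207 -0.19254159  0.048     ]
```

>>> apply_moves(targets=[{"travel": [-49,0,0],"roll": 0,"jaw": 87},{"travel": [-49,0,0],"roll": 0,"jaw": 87},{"travel": [-49,0,0],"roll": 0,"jaw": 87},{"travel": [-49,0,0],"roll": 0,"jaw": 87},{"travel": [-49,0,0],"roll": 0,"jaw": 87},{"travel": [-49,0,0],"roll": 0,"jaw": 87},{"travel": [-49,0,0],"roll": 0,"jaw": 87},{"travel": [-49,11,0],"roll": 0,"jaw": 87},{"travel": [-49,11,0],"roll": 0,"jaw": 87},{"travel": [-49,21,0],"roll": 0,"jaw": 87}])

```text
clock: 3.55
tool_pos: [0.4148, 0.2994, 0.2484]
orientation: [-180.0, -0.0, -90.2]
force: [1.1, 0.2, 0.3]
opening: 0.0873
gripper_force: 0.0
```

>>> apply_moves(targets=[{"travel": [0,0,20],"roll": 0,"jaw": 87},{"travel": [0,0,0],"roll": 0,"jaw": 87},{"travel": [0,0,0],"roll": 0,"jaw": 87}])

```text
clock: 3.85
tool_pos: [0.4148, 0.2969, 0.2284]
orientation: [180.0, -0.1, -90.1]
force: [0.0, -1.0, 0.8]
opening: 0.0869
gripper_force: 0.0
```

```bash
python3 - <<'E'
from h import *
o=ctrl.get_obs(); print(o['tool_pos'],o['joint_pos'].round(1))
im=shot('wrist','w2.png')
print(proj('wrist',(.413,.306,.085)))
cv2.imwrite('pics/w2b.png',cv2.resize(im[:,:,::-1],(800,600),interpolation=cv2.INTER_CUBIC))
E
```

```text
[0.41475039 0.29689004 0.22839421] [ 57.7   5.8 -21.5   0.  -62.8 -57.8]
[256.43416132 193.19765625]
```

View pics/w2b.png

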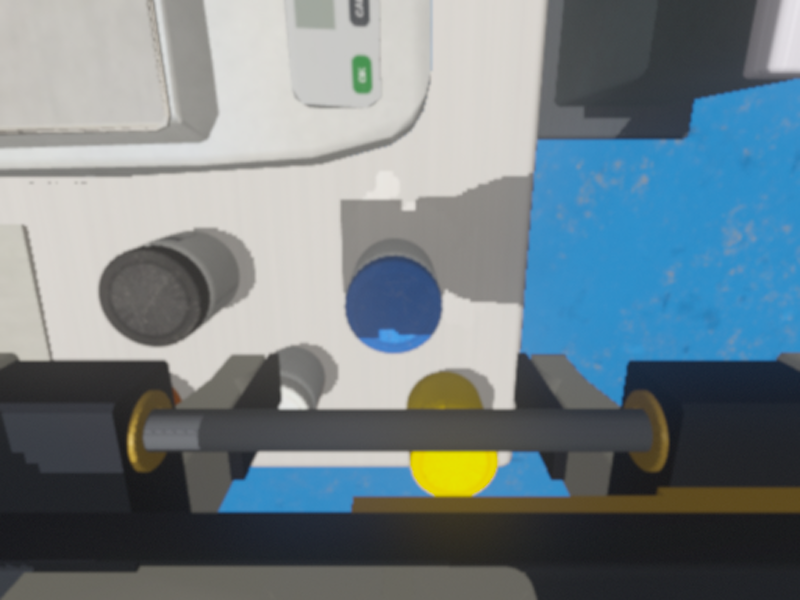

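Blue lid centre is at (394,304), giving the jar at about (0.4155, 0.307) and agreeing with the top view. Neighbours black (155,295), white (295,390) and yellow (452,470) are clear of the fingers. I'll descend and grip.

>>> apply_moves(targets=[{"travel": [-10,-1,20],"roll": 0,"jaw": 87},{"travel": [0,0,40],"roll": 0,"jaw": 87},{"travel": [0,0,40],"roll": 0,"jaw": 87},{"travel": [0,0,40],"roll": 0,"jaw": 87},{"travel": [0,0,34],"roll": 0,"jaw": 87},{"travel": [0,0,0],"roll": 0,"jaw": 87},{"travel": [0,0,0],"roll": 0,"jaw": 87}])

```text
clock: 4.6
tool_pos: [0.4163, 0.3075, 0.0555]
orientation: [-180.0, -0.0, -90.0]
force: [0.2, 0.2, 0.3]
opening: 0.087
gripper_force: 0.0
```

>>> apply_moves(targets=[{"travel": [0,0,0],"roll": 0,"jaw": 50},{"travel": [0,0,0],"roll": 0,"jaw": 50},{"travel": [0,0,0],"roll": 0,"jaw": 50},{"travel": [0,0,0],"roll": 0,"jaw": 50},{"travel": [0,0,0],"roll": 0,"jaw": 50},{"travel": [0,0,0],"roll": 0,"jaw": 50}])

```text
clock: 5.2
tool_pos: [0.4157, 0.3086, 0.0558]
orientation: [-179.9, 0.1, -89.9]
force: [-1.3, -0.2, 8.5]
opening: 0.0636
gripper_force: 30.0
```

>>> apply_moves(targets=[{"travel": [0,0,-20],"roll": 0,"jaw": 50},{"travel": [0,0,-40],"roll": 0,"jaw": 50},{"travel": [0,0,-40],"roll": 0,"jaw": 50},{"travel": [0,0,-40],"roll": 0,"jaw": 50},{"travel": [0,0,-15],"roll": 0,"jaw": 50},{"travel": [20,-15,0],"roll": 0,"jaw": 50},{"travel": [40,-15,0],"roll": 0,"jaw": 50},{"travel": [40,-16,0],"roll": 0,"jaw": 50},{"travel": [40,0,0],"roll": 0,"jaw": 50},{"travel": [40,0,0],"roll": 0,"jaw": 50}])

```text
clock: 6.2
tool_pos: [0.461, 0.1263, 0.2095]
orientation: [180.0, 0.0, -90.0]
force: [1.2, 0.1, -1.8]
opening: 0.0637
gripper_force: 30.0
```

>>> apply_moves(targets=[{"travel": [40,0,0],"roll": 0,"jaw": 50},{"travel": [40,0,0],"roll": 0,"jaw": 50},{"travel": [40,0,0],"roll": 0,"jaw": 50},{"travel": [40,0,0],"roll": 0,"jaw": 50},{"travel": [40,0,0],"roll": 0,"jaw": 50},{"travel": [40,0,0],"roll": 0,"jaw": 50},{"travel": [40,0,0],"roll": 0,"jaw": 50},{"travel": [30,0,0],"roll": 0,"jaw": 50},{"travel": [12,0,0],"roll": 0,"jaw": 50},{"travel": [0,0,0],"roll": 0,"jaw": 50}])

```text
clock: 7.2
tool_pos: [0.4611, -0.1951, 0.2094]
orientation: [180.0, 0.0, -90.1]
force: [-0.5, 0.9, -1.3]
opening: 0.0638
gripper_force: 30.0
```

>>> apply_moves(targets=[{"travel": [0,0,0],"roll": 0,"jaw": 50},{"travel": [0,0,0],"roll": 0,"jaw": 50}])

```text
clock: 7.4
tool_pos: [0.4615, -0.1932, 0.2096]
orientation: [-180.0, 0.0, -89.9]
force: [-0.1, 0.4, -0.5]
opening: 0.0638
gripper_force: 30.0
```

```bash
python3 - <<'E'
from h import *
o=ctrl.get_obs(); print(o['tool_pos'],o['orientation'],o['opening'])
im=shot('wrist','w3.png')
print(proj('wrist',(.462,-.1935,.048)), proj('wrist',o['tool_pos']-[0,0,-.0292]))
cv2.imwrite('pics/w3b.png',cv2.resize(im[:,:,::-1],(800,600),interpolation=cv2.INTER_CUBIC))
E
```

```text
[ 0.46154818 -0.19316394  0.20963194] [-1.79992853e+02  1.08738397e-02 -8.99157061e+01] 0.06380616923290135
[253.93592942 179.25245377] [254.83696264 293.80452395]
```

View pics/w3b.png

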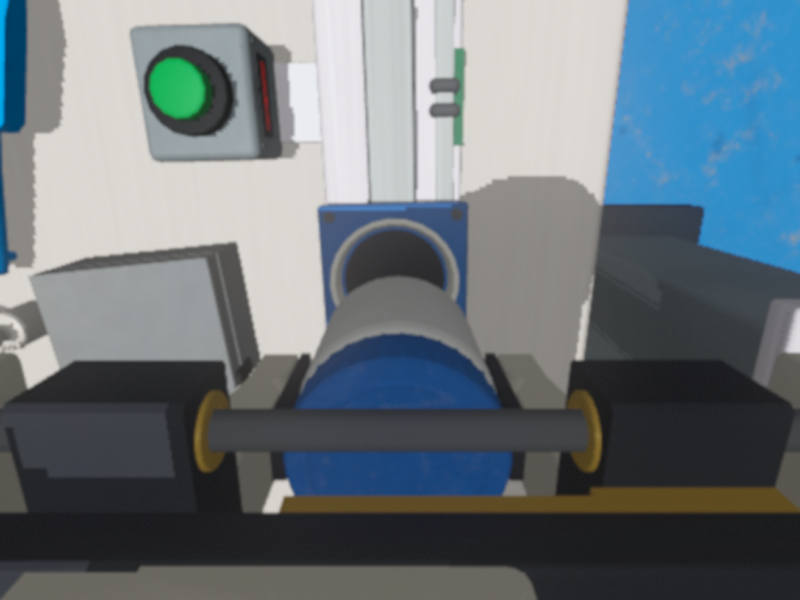

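```bash
python3 - <<'E'
from h import *
s=1.5625
print('ring far outer',ray('wrist',395/s,219/s,.048),'->y',ray('wrist',395/s,219/s,.048)[1]+.043)
print('ring L/R',ray('wrist',330/s,279/s,.048),ray('wrist',459/s,279/s,.048))
p=ray('wrist',397/s,278/s,.154); print('jar far bottom',p,'->y',p[1]+.032)
print('lid front top',ray('wrist',397/s,334/s,.2096+.0295))
for z in(.07,.075,.08): print('btn',ray('wrist',180/s,87/s,z))
E
```

```text
ring far outer [ 0.46317653 -0.23352434  0.048     ] ->y -0.19052434281602176
ring L/R [ 0.50601613 -0.19417572  0.048     ] [ 0.42098011 -0.19429223  0.048     ]
jar far bottom [ 0.46189855 -0.22177138  0.154     ] ->y -0.18977137718264223
lid front top [ 0.46191524 -0.229149    0.2391    ]
btn [ 0.58008146 -0.30743286  0.07      ]
btn [ 0.5779457  -0.30676566  0.075     ]
btn [ 0.57580993 -0.30609845  0.08      ]
```

>>> apply_moves(targets=[{"travel": [0,-1.5,20],"roll": 0,"jaw": 50},{"travel": [0,0,35],"roll": 0,"jaw": 50},{"travel": [0,0,30],"roll": 0,"jaw": 50},{"travel": [0,0,15],"roll": 0,"jaw": 50},{"travel": [0,0,5],"roll": 0,"jaw": 50},{"travel": [0,0,5],"roll": 0,"jaw": 50},{"travel": [0,0,0],"roll": 0,"jaw": 50},{"travel": [0,0,0],"roll": 0,"jaw": 50}])

```text
clock: 8.25
tool_pos: [0.4637, -0.1939, 0.1004]
orientation: [-179.9, -0.0, -89.9]
force: [0.0, -0.4, -0.7]
opening: 0.0637
gripper_force: 30.0
```

>>> apply_moves(targets=[{"travel": [0,0,4],"roll": 0,"jaw": 50},{"travel": [0,0,3],"roll": 0,"jaw": 50},{"travel": [0,0,0],"roll": 0,"jaw": 50},{"travel": [0,0,0],"roll": 0,"jaw": 50}])

```text
clock: 8.65
tool_pos: [0.463, -0.1941, 0.0926]
orientation: [180.0, -0.0, -90.0]
force: [0.3, 0.2, -1.6]
opening: 0.0635
gripper_force: 30.0
```

>>> apply_moves(targets=[{"travel": [0,0,1],"roll": 0,"jaw": 50},{"travel": [0,0,0],"roll": 0,"jaw": 50},{"travel": [0,0,0],"roll": 0,"jaw": 50}])

```text
clock: 8.95
tool_pos: [0.4632, -0.1942, 0.0918]
orientation: [-180.0, -0.0, -90.0]
force: [-1.3, -0.7, 2.7]
opening: 0.0639
gripper_force: 30.0
```

>>> apply_moves(targets=[{"travel": [0,0,0],"roll": 0,"jaw": 87},{"travel": [0,0,0],"roll": 0,"jaw": 87},{"travel": [0,0,0],"roll": 0,"jaw": 87},{"travel": [0,0,0],"roll": 0,"jaw": 87},{"travel": [0,0,0],"roll": 0,"jaw": 87},{"travel": [0,0,-20],"roll": 0,"jaw": 87},{"travel": [0,0,-40],"roll": 0,"jaw": 87},{"travel": [0,0,-40],"roll": 0,"jaw": 87},{"travel": [0,0,0],"roll": 0,"jaw": 87},{"travel": [0,0,0],"roll": 0,"jaw": 87}])

```text
clock: 9.95
tool_pos: [0.4635, -0.194, 0.1925]
orientation: [-179.9, 0.0, -90.0]
force: [-0.9, 0.3, -0.7]
opening: 0.0871
gripper_force: 0.0
```

```bash
python3 - <<'E'
from h import *
o=ctrl.get_obs(); print(o['tool_pos'],o['orientation'],o['opening'])
im=shot('wrist','w4.png')
print('lid pred',proj('wrist',(.463,-.194,.121))*1.5625)
cv2.imwrite('pics/w4b.png',cv2.resize(im[:,:,::-1],(800,600),interpolation=cv2.INTER_CUBIC))
E
```

```text
[ 0.46345665 -0.19396932  0.19254303] [-1.79853602e+02  1.32822400e-02 -8.99791059e+01] 0.08714031615592334
lid pred [396.7884116  329.01336799]
```

View pics/w4b.png

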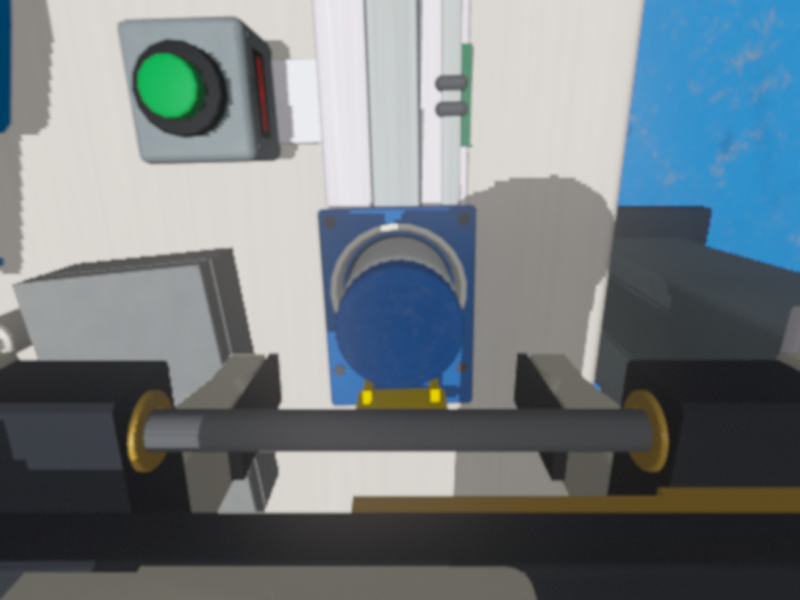

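The jar stands in the ring, with its lid at (400,325) against a predicted (397,329). Next I'll close the fingers, go behind the tab and refine the station position.

>>> apply_moves(targets=[{"travel": [-20,0.5,0],"roll": 0,"jaw": 40},{"travel": [-40,0.5,0],"roll": 0,"jaw": 0},{"travel": [-40,0.5,0],"roll": 0,"jaw": 0},{"travel": [-24,0.5,0],"roll": 0,"jaw": 0},{"travel": [0,0,20],"roll": 0,"jaw": 0},{"travel": [0,0,40],"roll": 0,"jaw": 0},{"travel": [0,0,30],"roll": 0,"jaw": 0},{"travel": [0,0,10],"roll": 0,"jaw": 0},{"travel": [0,0,0],"roll": 0,"jaw": 0},{"travel": [0,0,0],"roll": 0,"jaw": 0}])

```text
clock: 11.0
tool_pos: [0.4614, -0.0701, 0.0921]
orientation: [180.0, -0.0, -90.0]
force: [0.5, 1.5, 0.7]
opening: 0.0126
gripper_force: 0.0
```

```bash
python3 - <<'E'
from h import *
s=1.5625
# w4 pose
T=np.eye(4);T[:3,:3]=R.from_euler('xyz',[180,0,-90],degrees=True).as_matrix();T[:3,3]=[.46346,-.19397,.19254]
c=ctrl.calibration('wrist');K=np.array(c['K']);X=T@np.array(c['hand_eye'])
def r(u,v,z):
    d=X[:3,:3]@np.linalg.solve(K,[u/s,v/s,1]);return (X[:3,3]+d*(z-X[2,3])/d[2]).round(4)
print('green mark ends',r(467,44,.01),r(467,146,.01),'pins',r(453,95,.014))
print('reader near top edge corners',r(143,161,.062),r(256,158,.062),'far',r(121,20,.062),r(237,17,.062))
for z in(.07,.075,.08): print('btn',r(168,85,z))
print('btn base',r(178,88,.064),'lid',r(400,325,.121),'plate front',r(397,209,.036),'rear',r(402,403,.036))
o=ctrl.get_obs();print(o['tool_pos'],o['opening'],o['force'])
E
```

```text
green mark ends [ 0.4206 -0.3385  0.01  ] [ 0.418 -0.279  0.01 ] pins [ 0.4286 -0.3091  0.014 ]
reader near top edge corners [ 0.6031 -0.27    0.062 ] [ 0.5409 -0.2715  0.062 ] far [ 0.6035 -0.3385  0.062 ] [ 0.5445 -0.3399  0.062 ]
btn [ 0.5803 -0.3072  0.07  ]
btn [ 0.5781 -0.3065  0.075 ]
btn [ 0.5758 -0.3058  0.08  ]
btn base [ 0.578  -0.3066  0.064 ] lid [ 0.4622 -0.1957  0.121 ] plate front [ 0.4636 -0.2412  0.036 ] rear [ 0.4601 -0.1065  0.036 ]
[ 0.46144175 -0.07012995  0.09207344] 0.012596613615802723 [0.52844336 1.49142458 0.7141281 ]
```

>>> apply_moves(targets=[{"travel": [10,0,0],"roll": 0,"jaw": 0},{"travel": [10,0,0],"roll": 0,"jaw": 0},{"travel": [3,0,0],"roll": 0,"jaw": 0},{"travel": [3,0,0],"roll": 0,"jaw": 0},{"travel": [3,0,0],"roll": 0,"jaw": 0},{"travel": [3,0,0],"roll": 0,"jaw": 0},{"travel": [3,0,0],"roll": 0,"jaw": 0},{"travel": [4,0,0],"roll": 0,"jaw": 0},{"travel": [4,0,0],"roll": 0,"jaw": 0},{"travel": [4,0,0],"roll": 0,"jaw": 0}])

```text
clock: 12.0
tool_pos: [0.4612, -0.1173, 0.0916]
orientation: [-180.0, 0.0, -90.0]
force: [1.4, 2.4, 0.1]
opening: 0.0002
gripper_force: 0.8
```

>>> apply_moves(targets=[{"travel": [5,0,0],"roll": 0,"jaw": 0},{"travel": [5,0,0],"roll": 0,"jaw": 0},{"travel": [5,0,0],"roll": 0,"jaw": 0},{"travel": [5,0,0],"roll": 0,"jaw": 0},{"travel": [5,0,0],"roll": 0,"jaw": 0},{"travel": [5,0,0],"roll": 0,"jaw": 0},{"travel": [5,0,0],"roll": 0,"jaw": 0},{"travel": [5,0,0],"roll": 0,"jaw": 0},{"travel": [5,0,0],"roll": 0,"jaw": 0},{"travel": [5,0,0],"roll": 0,"jaw": 0}])

```text
clock: 13.0
tool_pos: [0.461, -0.1675, 0.0915]
orientation: [180.0, 0.0, -90.0]
force: [0.5, 1.4, 0.6]
opening: 0.0002
gripper_force: 0.8
```

>>> apply_moves(targets=[{"travel": [5,0,0],"roll": 0,"jaw": 0},{"travel": [5,0,0],"roll": 0,"jaw": 0},{"travel": [5,0,0],"roll": 0,"jaw": 0},{"travel": [5,0,0],"roll": 0,"jaw": 0},{"travel": [5,0,0],"roll": 0,"jaw": 0},{"travel": [4,0,0],"roll": 0,"jaw": 0},{"travel": [3,0,0],"roll": 0,"jaw": 0},{"travel": [0,0,0],"roll": 0,"jaw": 0},{"travel": [0,0,0],"roll": 0,"jaw": 0}])

```text
clock: 13.9
tool_pos: [0.4606, -0.1992, 0.0914]
orientation: [180.0, -0.0, -90.0]
force: [-0.8, 0.1, 0.3]
opening: 0.0007
gripper_force: 0.0
```

```bash
python3 - <<'E'
from h import *
o=ctrl.get_obs(); print(o['tool_pos'],o['force'])
im=shot('wrist','w5.png')
for y in(-.36,-.355,-.35): print(y,proj('wrist',(.462,y,.036))*1.5625)
cv2.imwrite('pics/w5b.png',cv2.resize(im[:,:,::-1],(800,600),interpolation=cv2.INTER_CUBIC))
E
```

```text
[ 0.46062323 -0.19920244  0.09143365] [-0.81723816  0.11915395  0.30718606]
-0.36 [393.42561064 -95.83396903]
-0.355 [393.45918371 -78.48482532]
-0.35 [393.49216443 -61.44177966]
```

View pics/w5b.png

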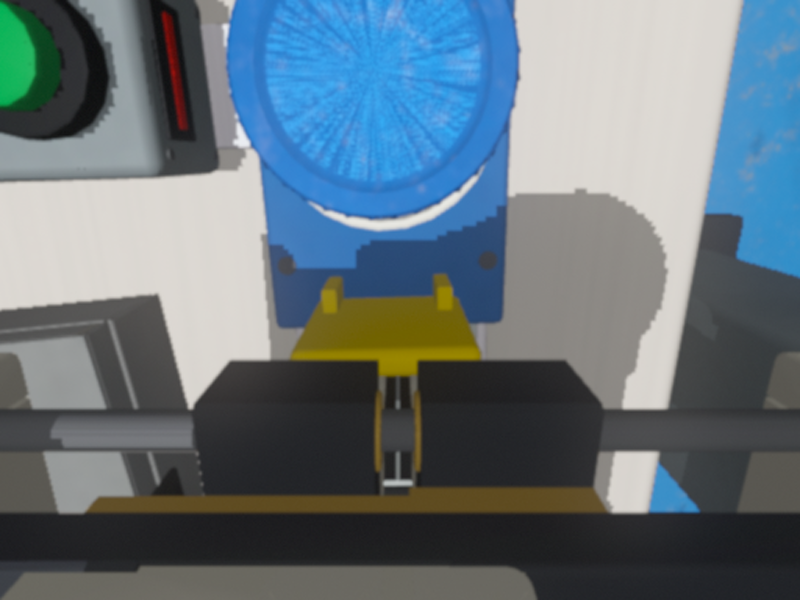

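```bash
python3 - <<'E'
from h import *
s=1.5625
o=ctrl.get_obs();print(o['force'])
print('tab top outer',ray('wrist',388/s,374/s,.096),'plate rear',ray('wrist',390/s,325/s,.036),'lid',ray('wrist',374/s,72/s,.121),'reader near edge',ray('wrist',80/s,178/s,.062),'btn rim',ray('wrist',40/s,138/s,.062))
E
```

```text
[-0.26478716 -0.24740773 -0.75041657]
tab top outer [ 0.46365171 -0.21232173  0.096     ] plate rear [ 0.46385433 -0.20670052  0.036     ] lid [ 0.46568487 -0.29384136  0.121     ] reader near edge [ 0.57008863 -0.27003011  0.062     ] btn rim [ 0.58099564 -0.28308026  0.062     ]
```

>>> apply_moves(targets=[{"travel": [2,0,0],"roll": 0,"jaw": 0},{"travel": [2,0,0],"roll": 0,"jaw": 0},{"travel": [2,0,0],"roll": 0,"jaw": 0}])

```text
clock: 14.25
tool_pos: [0.4609, -0.2042, 0.0915]
orientation: [180.0, 0.1, -90.0]
force: [-0.6, 7.5, 1.8]
opening: 0.0005
gripper_force: 3.5
```

>>> apply_moves(targets=[{"travel": [1,0,0],"roll": 0,"jaw": 0},{"travel": [1,0,0],"roll": 0,"jaw": 0}])

```text
clock: 14.45
tool_pos: [0.4609, -0.2067, 0.0915]
orientation: [180.0, 0.0, -90.0]
force: [0.1, 3.9, 1.6]
opening: 0.0001
gripper_force: 2.1
```

>>> apply_moves(targets=[{"travel": [1,0,0],"roll": 0,"jaw": 0}])

```text
clock: 14.55
tool_pos: [0.4609, -0.2079, 0.0915]
orientation: [180.0, 0.0, -90.0]
force: [0.3, 2.7, 0.4]
opening: 0.0006
gripper_force: 1.4
```

>>> apply_moves(targets=[{"travel": [1,0,0],"roll": 0,"jaw": 0}])

```text
clock: 14.65
tool_pos: [0.461, -0.2091, 0.0915]
orientation: [180.0, -0.0, -90.0]
force: [0.2, 1.9, -0.3]
opening: 0.0003
gripper_force: 0.7
```

>>> apply_moves(targets=[{"travel": [0,0,0],"roll": 0,"jaw": 0},{"travel": [0,0,0],"roll": 0,"jaw": 0}])

```text
clock: 14.85
tool_pos: [0.4611, -0.2094, 0.0916]
orientation: [-180.0, -0.0, -90.0]
force: [-0.4, 0.3, 0.2]
opening: 0.0005
gripper_force: 0.0
```

>>> apply_moves(targets=[{"travel": [1,0,0],"roll": 0,"jaw": 0},{"travel": [0,0,0],"roll": 0,"jaw": 0}])

```text
clock: 15.05
tool_pos: [0.4611, -0.2102, 0.0916]
orientation: [-180.0, -0.0, -90.0]
force: [-0.3, -1.3, -0.2]
opening: 0.0006
gripper_force: 0.0
```

```bash
python3 - <<'E'
from h import *
print(ctrl.get_obs()['tool_pos'])
im=shot('wrist','w6.png');old=cv2.imread('pics/w5.png')
o=np.hstack([old[120:280,100:356],im[120:280,100:356,::-1]])
cv2.imwrite('pics/w6b.png',cv2.resize(o,(800,250),interpolation=cv2.INTER_CUBIC))
# track tab rear edge: yellow lower boundary rows at col 248, and blue plate
for nm,a in(('old',old[:,:,::-1]),('new',im)):
    h=cv2.cvtColor(np.ascontiguousarray(a),cv2.COLOR_RGB2HSV)
    y=((h[:,:,0]>22)&(h[:,:,0]<35)&(h[:,:,1]>180)&(h[:,:,2]>80)); r=np.where(y[150:300,200:300].any(1))[0]+150
    b=((h[:,:,0]>100)&(h[:,:,0]<125)&(h[:,:,1]>150)&(h[:,:,2]>40)); 
    print(nm,'yellow rows',r.min(),r.max(),'plate bottom rows',[np.where(b[:260,c])[0].max() for c in(180,185,310,315)])
E
```

```text
[ 0.46105119 -0.21024677  0.09156818]
old yellow rows 177 240 plate bottom rows [np.int64(156), np.int64(162), np.int64(204), np.int64(204)]
new yellow rows 177 239 plate bottom rows [np.int64(158), np.int64(161), np.int64(202), np.int64(202)]
```

>>> apply_moves(targets=[{"travel": [-10,0,0],"roll": 0,"jaw": 0},{"travel": [-20,0,0],"roll": 0,"jaw": 0},{"travel": [0,0,-30],"roll": 0,"jaw": 0},{"travel": [0,0,-50],"roll": 0,"jaw": 0},{"travel": [0,0,-50],"roll": 0,"jaw": 0},{"travel": [40,-25,-20],"roll": 0,"jaw": 0},{"travel": [40,-25,0],"roll": 0,"jaw": 0},{"travel": [40,-20,0],"roll": 0,"jaw": 0},{"travel": [0,0,0],"roll": 0,"jaw": 0},{"travel": [0,0,0],"roll": 0,"jaw": 0}])

```text
clock: 16.1
tool_pos: [0.5303, -0.2993, 0.24]
orientation: [179.9, 0.0, -90.1]
force: [-0.1, -0.4, -0.6]
opening: 0.0007
gripper_force: 0.0
```

```bash
python3 - <<'E'
from h import *
print(ctrl.get_obs()['tool_pos'])
im=shot('wrist','w7.png')
for p in [(.462,-.307,.121),(.462,-.358,.036),(.462,-.22,.036),(.577,-.307,.075),(.419,-.309,.01)]: print(p,proj('wrist',p)*1.5625)
cv2.imwrite('pics/w7b.png',cv2.resize(im[:,:,::-1],(800,600),interpolation=cv2.INTER_CUBIC))
E
```

```text
[ 0.53027435 -0.29926152  0.23996049]
(0.462, -0.307, 0.121) [516.79834856 284.88693777]
(0.462, -0.358, 0.036) [492.49101425 184.47951143]
(0.462, -0.22, 0.036) [482.38680953 362.64474   ]
(0.577, -0.307, 0.075) [326.00268516 266.97887956]
(0.419, -0.309, 0.01) [536.52344685 246.03998858]
```

View pics/w7b.png

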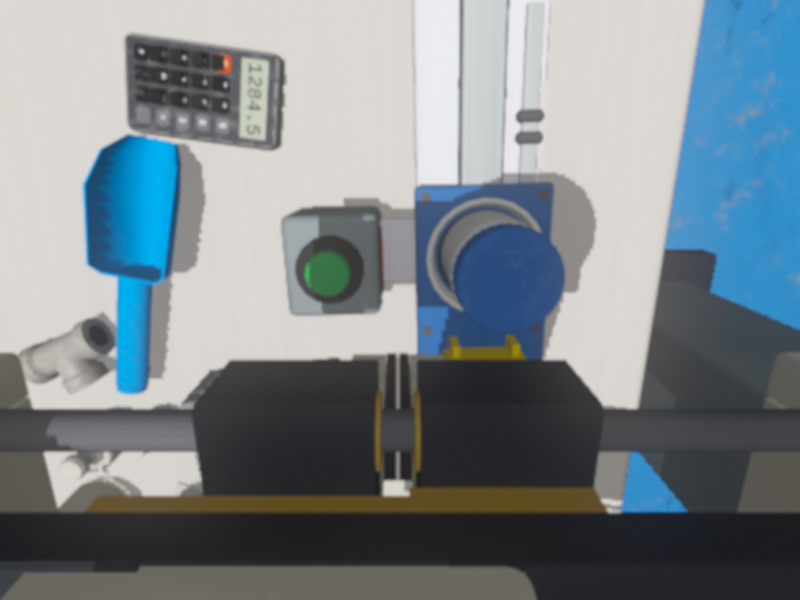

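>>> apply_moves(targets=[{"travel": [3,-22,0],"roll": 0,"jaw": 0},{"travel": [3,-23,0],"roll": 0,"jaw": 0},{"travel": [0,0,30],"roll": 0,"jaw": 0},{"travel": [0,0,40],"roll": 0,"jaw": 0},{"travel": [0,0,35],"roll": 0,"jaw": 0},{"travel": [0,0,15],"roll": 0,"jaw": 0},{"travel": [0,0,3],"roll": 0,"jaw": 0},{"travel": [0,0,0],"roll": 0,"jaw": 0}])

```text
clock: 16.95
tool_pos: [0.5756, -0.3041, 0.1187]
orientation: [-180.0, -0.0, -89.9]
force: [-0.0, 0.3, 0.5]
opening: 0.0003
gripper_force: 0.0
```

>>> apply_moves(targets=[{"travel": [0,0,3],"roll": 0,"jaw": 0},{"travel": [0,0,3],"roll": 0,"jaw": 0}])

```text
clock: 17.15
tool_pos: [0.5763, -0.305, 0.1136]
orientation: [-179.8, -0.0, -89.9]
force: [-0.0, 0.8, 0.8]
opening: 0.0005
gripper_force: 0.0
```

>>> apply_moves(targets=[{"travel": [0,0,3],"roll": 0,"jaw": 0},{"travel": [0,0,0],"roll": 0,"jaw": 0}])

```text
clock: 17.35
tool_pos: [0.5753, -0.305, 0.109]
orientation: [180.0, 0.0, -90.0]
force: [-0.6, -0.1, -0.5]
opening: 0.0002
gripper_force: 0.0
```

Tip is at 0.087 with no contact yet.

>>> apply_moves(targets=[{"travel": [0,0,3],"roll": 0,"jaw": 0},{"travel": [0,0,0],"roll": 0,"jaw": 0}])

```text
clock: 17.55
tool_pos: [0.5756, -0.3052, 0.106]
orientation: [-180.0, -0.0, -90.0]
force: [0.4, 0.5, 1.9]
opening: 0.0003
gripper_force: 0.8
```

>>> apply_moves(targets=[{"travel": [0,0,3],"roll": 0,"jaw": 0},{"travel": [0,0,0],"roll": 0,"jaw": 0}])

```text
clock: 17.75
tool_pos: [0.5757, -0.3052, 0.1031]
orientation: [-180.0, -0.0, -90.0]
force: [-0.4, 0.0, 2.9]
opening: 0.0006
gripper_force: 1.6
```

>>> apply_moves(targets=[{"travel": [0,0,2],"roll": 0,"jaw": 0},{"travel": [0,0,0],"roll": 0,"jaw": 0}])

```text
clock: 17.95
tool_pos: [0.5758, -0.3052, 0.1012]
orientation: [-180.0, -0.0, -90.0]
force: [0.6, -0.3, 4.6]
opening: 0.0005
gripper_force: 2.1
```

>>> apply_moves(targets=[{"travel": [0,0,2],"roll": 0,"jaw": 0},{"travel": [0,0,0],"roll": 0,"jaw": 0}])

```text
clock: 18.15
tool_pos: [0.5758, -0.3052, 0.1003]
orientation: [-180.0, -0.0, -89.9]
force: [-1.0, 1.6, 10.4]
opening: 0.0003
gripper_force: 4.9
```

>>> apply_moves(targets=[{"travel": [0,0,1],"roll": 0,"jaw": 0},{"travel": [0,0,0],"roll": 0,"jaw": 0},{"travel": [0,0,0],"roll": 0,"jaw": 0}])

```text
clock: 18.45
tool_pos: [0.5758, -0.3052, 0.1001]
orientation: [-179.9, -0.1, -89.9]
force: [-4.0, 1.9, 16.1]
opening: 0.0004
gripper_force: 7.9
```

>>> apply_moves(targets=[{"travel": [0,0,-5],"roll": 0,"jaw": 0},{"travel": [0,0,-20],"roll": 0,"jaw": 0},{"travel": [0,0,-40],"roll": 0,"jaw": 0},{"travel": [0,0,-40],"roll": 0,"jaw": 0},{"travel": [0,0,-35],"roll": 0,"jaw": 0},{"travel": [0,45,0],"roll": 0,"jaw": 0},{"travel": [0,0,0],"roll": 0,"jaw": 0},{"travel": [0,0,0],"roll": 0,"jaw": 0},{"travel": [0,0,0],"roll": 0,"jaw": 0}])

```text
clock: 19.35
tool_pos: [0.5306, -0.305, 0.2376]
orientation: [180.0, 0.0, -90.0]
force: [-0.5, 0.5, 0.6]
opening: 0.0006
gripper_force: 0.0
```

```bash
python3 - <<'E'
from h import *
print(ctrl.get_obs()['tool_pos'])
im=shot('wrist','w8.png')[:,:,::-1];old=cv2.imread('pics/w7.png')
t=ctrl.snapshot('top')[:,:,::-1]
o=np.hstack([cv2.resize(old[80:260,150:400],(400,288)),cv2.resize(im[80:260,150:400],(400,288))])
t=cv2.resize(t[130:250,110:400],(725,300)); t=np.pad(t,((0,0),(0,75),(0,0)))
cv2.imwrite('pics/fin.png',np.vstack([o,t]))
E
```

```text
[ 0.53064261 -0.30499749  0.23762942]
```

View pics/fin.png

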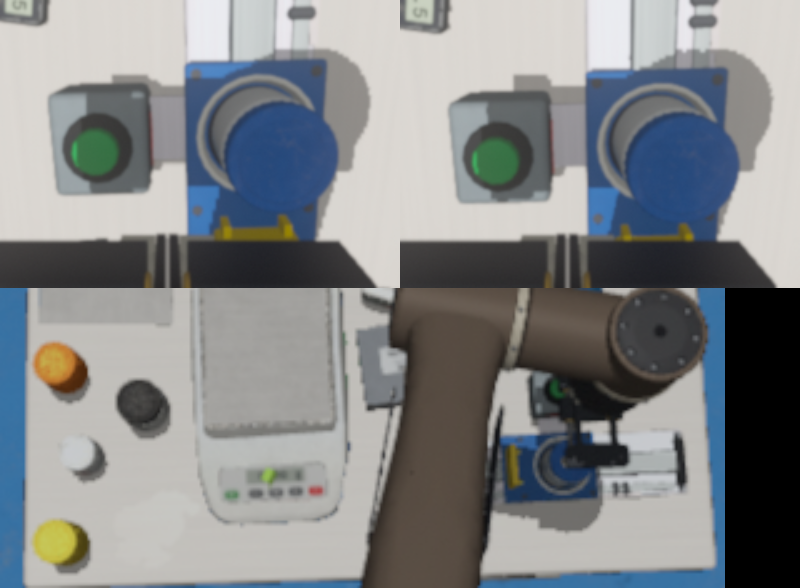

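The final view shows the jar upright in the ring, the carrier unmoved relative to the reader, the button up, and the other jars in place. I'm handing in the job.

```bash
python3 -c "
from plant import ctrl
print(ctrl.close_job())"
```

```text
the job is handed in; nothing more can be done
None
```

I handed the job in at about 19.5 s of the 59 s allowed: the blue-lidded jar stands in the carrier ring, the carrier is in the reader station's detent, and the button was pressed to its stop and came back up; the hand-in returned no verdict, and the detent position rests on the push force and camera views.

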